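# Shut the lift-and-slide door of the cheese case

### The arm

A 6-joint arm with a two-finger parallel gripper is mounted at the origin on a cart in front of the work surface, level with it; the furniture and walls round the work are solid. World frame = base frame: x ahead of the robot, y to its left, z up, the work surface at z = 0. Lengths are in m, angles in degrees, forces in N, time in s.
With the tool pointing down it reaches from about 0.425 to 0.95 m from the base axis. Payload 3.5 kg.
Tool frame: the origin (TCP) lies midway between the tips of the shut fingers; the grasp point (between the pads) lies 19 mm behind it; x points along the fingers, y is the direction in which the jaws open and shut, and the axes are right-handed (so a half turn about x gives the same grasp; the last joint's range is limited). The gripper opens to 85 mm and grips with 20 to 120 N. Pads are 22 mm wide; open, the fingers measure 114 mm over their backs; the gripper's body (76 mm by 85 mm) begins 54 mm behind the grasp point. The pads swing forward as they close: fully open they stand 13 mm farther back than shut.
Start: joints at [66.578, 16.404, 90.338, -0, 73.258, -8.594], TCP at [0.173, 0.653, 0.231] pointing down, gripper open.
Joint ranges: [-158.93, 158.93], [-51.34, 127.21], [12.03, 142.37], [-87.48, 267.48], [13.55, 161.25], [-162.69, 162.69]. Speed limits (degrees/s): [159.86, 159.86, 180, 180, 180, 180].

### API

Orientations are given as a 3x3 rotation matrix whose columns are the frame's x, y, z axes.
In Python, from station import get_obs, vision, bot gives the robot as it stands.
- The arm moves only by the tool servo_tool, never from a script. Its arguments are lists of equal length, an entry for each row: "linear": the shift along the tool's x, y, z in m, a list of three; "rotation": the turn, a rotation vector about the tool's x, y, z in rad, a list of three; "gripper": the finger opening in m, from 0 to 0.0854. A call has 1 to 12 rows; each row is the pose to reach, as a shift and turn from the pose commanded when the call began, along the tool's axes at that moment; what a row does not reach only later rows make up. A row lasts 1/8 s, in which the tool goes at most 62.5 mm and 10.7 degrees, less where a joint would pass 70% of its speed; a pose out of reach is approached as far as the arm can. A call with a gripper value outside its range is refused whole. The fingers move at their own pace and stop on an object; "newtons" is the grip in N (left out, the last holds). Time passes only in rows, so rows that repeat a pose let the fingers close. It gives the time, the measured TCP pose, the force and the opening at its end, in the units of the state.
- get_obs(): the state, without advancing time (a new reading comes with each control period).
- vision.get_image(name): name is "side" or "top" or "wrist"; returns a dict with "image" (480x640x3 uint8, red, green, blue), "fov_y" (degrees; the focal length in pixels is half the picture's height over the tangent of half this angle, whatever the lens; pixels are square), "cx", "cy" (the principal point, pixels), "origin" and "rotation" of the camera in the world; the wrist camera has in their place "hand_eye" (4x4, takes a point from camera to tool coordinates, whose origin is the TCP and whose axes are the tool frame's). Camera axes: x right, y up, looking along -z (the intrinsics and any distortion apply to the point x, -y, -z); pixel columns grow to the right and rows downward; lengths in m; the calibration is good to about 2 mm. A picture is of the moment at which its call begins: read the wrist's pose just before it. There is no depth.
- bot.sign_off(): hands the job in, once; it reports no verdict.
The state is a dict: "clock": time; "qpos": joint angles; "qvel": joint speeds; "joint_torque": joint torques, N m; "ee_pos": TCP position; "ee_rot": TCP orientation; "force": force on the tool from outside, world axes, zero at the start; "moment": the same for the moment, N m; "finger_gap": opening from 0.0 (shut) to 1.0 (fully open).
Only numpy, scipy, OpenCV 4.12 (cv2) and the standard library are available. Lean on these libraries where they do the work, as an engineer would, in place of code of your own. Each camera call takes 0.05 s, during which the arm holds its last target. There are 200 camera calls.

### The job

The little counter case was left open with a block of cheese sticking out through its doorway. Push the block back inside, clear of the door, then take the parked sliding door by its pull, lift it over the stop lip in the track and slide it shut to the right, pressing it into the rubber seal until it can drop down behind the lip and stay shut. Let go of it and leave the other cheeses where they are.

Things in the scene. Friction and masses are not known exactly. Their poses are not given: they have to be found in the camera images.
- case: Fixed clear counter case on the deck, 404 mm wide, 222 high. Origin: centre of its underside; x points into it (its open front looks to -x), y left along the door track, z up. In mm in this frame: front sill x -88 to -75 and display floor x -65 to 94, both at z 34; inner faces of the end walls y -190 and 190; back x 94. The doorway is the right half, from the seal (y about -170) to y -30.
- valance (a point): Middle of the lower front edge of the aluminium valance over the case's front (case x -112, y 0, z 190). The valance is 32 mm high and overhangs sill and pull, so fingers reach these only leaning back towards the robot, 30 to 50 degrees from vertical. In its underside is the channel for the door's upper edge (x -75 to -65, up to z 208).
- sill (a point): Upper front edge of the sill in mid-doorway (case x -88, y -104, z 34). Behind it runs the door's groove, x -75 to -65, bottom at z 18. A steel stop rail is screwed along the sill, set differently each time (by up to 12 mm in y, to be felt or seen). It carries the stop lip, a nose 8 mm long (y) standing 8 mm up from the groove's bottom, and on the right jamb the seal.
- door_pull (a point): Middle of the door's steel pull: an upright round bar 16 mm thick and 70 long, 35 mm in front of the door's mid-plane and 72 above its lower edge. Seal: a rubber strip facing the door's right edge, its free face between case y -178 and -166; it gives up to 6 mm, pushing back with 1.5 N per mm, then is solid. The lip's right edge is always 157.5 mm left of that face.
- door: Loose clear door with aluminium edging, 160 mm wide (y), 177 high, 6 thick, 0.3 to 0.44 kg, upright in groove and top channel with 2 mm play. Origin: middle of its lower edge, axes as the case's. Starts parked left of the lip, standing at case z 18. Lifts 13 mm at most; over 8 mm clears the lip. Its left end clears the lip only when the seal is pressed in over 2.5 mm; it then drops to z 18 again.
- block: Loose pale rectangular block of cheese, 105 x 58 x 52 mm high, 0.26 to 0.43 kg, lying on the case's floor across the groove, its long side (its own y) about along the case's x. Origin: centre of its underside. It is out of the door's way when its front end is behind case x -62; it can go in until its far end meets the back at x 94.
- brick: Bystander: small tan brick of cheese, 82 x 53 x 38 mm, on the deck in front of the case, on the left. Origin: on its underside, 12 mm from its middle.
- wedge: Bystander: cut cheese wedge, 107 x 72 x 40 mm, on the deck in front of the case, near the middle. Origin: centre of its underside.
- pale_brick: Bystander: pale crumbly brick of cheese with a small label, 92 x 57 x 40 mm, on the deck in front of the case, on the right. Origin: on its underside, 21 mm from its middle.

How it is judged:
By the outcome, as a careful person would: the job done as asked, in the order asked, and still so for the second after the job is handed in, with the robot touching nothing.
It also fails if it takes over 59 s, if anything falls off the work surface, if the arm or the gripper's body presses on something with over 40 N, if the wrist force passes 120 N, or if a joint passes its speed limit or range.

## Working session

There is one attempt and no reset: what is moved stays moved. The work goes in short steps, Python scripts to look and compute and a tool call to move; the robot and the scene stay as the last step left them, time stands still between calls to the robot, and variables do not carry over. Pictures are saved under pics/ and viewed, about 8 in all and at most 12, crops included, and the job is handed in when it is done.

Besides the shell and the picture viewer there is one more tool, called after ">>>" as name(argument=value, ...) on one line, values as JSON. servo_tool: Moves the arm, as the interface text tells. Its arguments: {"type":"object","properties":{"linear":{"type":"array"},"rotation":{"type":"array"},"gripper":{"type":"array"},"newtons":{"type":"number"}},"required":["linear","rotation","gripper"]}

```bash
ls; mkdir -p pics; python3 - <<'E'
from station import get_obs, vision
import cv2,numpy as np
o=get_obs();print(o)
for n in("side","top"):
    d=vision.get_image(n);cv2.imwrite(f"pics/{n}0.png",d["image"][:,:,::-1])
    print(n,{k:v for k,v in d.items() if k!="image"})
E
```

```text
pics
{'clock': 0.0, 'qpos': array([ 6.65771883e+01,  1.64545290e+01,  9.04212278e+01, -9.89449696e-04,
        7.32602781e+01, -8.59427427e+00]), 'qvel': array([ 0.04165953, -0.05629103, -0.02066355,  0.06154   ,  0.12423512,
       -0.00409481]), 'joint_torque': array([ 1.47498686e-03, -4.05982411e+01, -2.92624766e+01, -3.39497467e-05,
        5.98706290e-03,  7.56525338e-06]), 'ee_pos': array([0.17246256, 0.65192018, 0.22994946]), 'ee_rot': array([[-9.28622610e-04,  2.55921355e-01,  9.66697159e-01],
       [-2.18518032e-03,  9.66694749e-01, -2.55922816e-01],
       [-9.99997181e-01, -2.35006332e-03, -3.38460294e-04]]), 'force': array([0.41852404, 0.21924656, 0.24128713]), 'moment': array([ 0.02021332, -0.03957122,  0.03297082]), 'finger_gap': 1.0004458084081334}
side {'fov_y': 49.96303625157785, 'cx': 309.3913164167983, 'cy': 236.98552903301348, 'origin': array([ 0.1080176 , -0.26465021,  0.89151313]), 'rotation': array([[ 0.46893023,  0.73946085, -0.48301355],
       [-0.88323335,  0.39147357, -0.25816136],
       [-0.00181318,  0.54767334,  0.83669028]])}
top {'fov_y': 42.32679724095959, 'cx': 324.9086212990198, 'cy': 234.01010975282318, 'origin': array([-0.04964852,  0.06072634,  0.95421568]), 'rotation': array([[-0.15267003,  0.79384663, -0.58864199],
       [-0.98827465, -0.12127444,  0.0927671 ],
       [ 0.00225562,  0.59590271,  0.80305346]])}
```

View pics/side0.png

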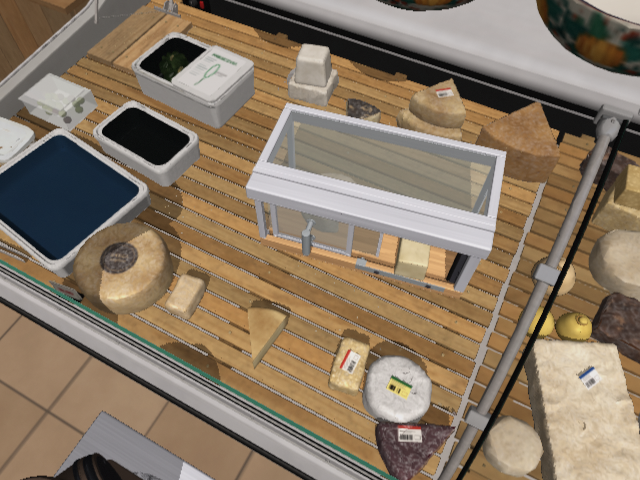

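View pics/top0.png

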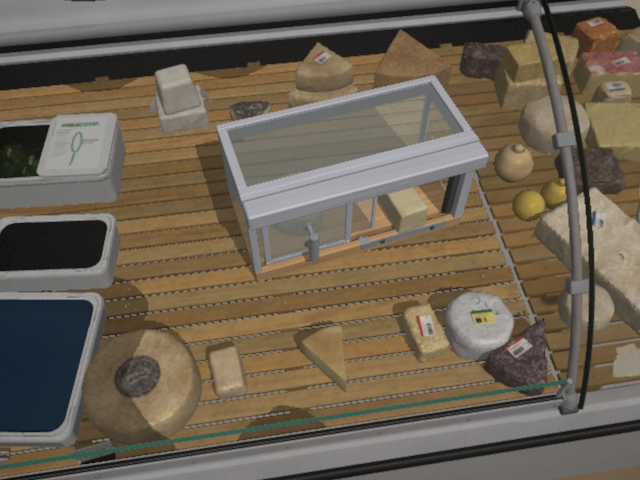

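Side: case with the valance at (250..495, 185..250), pull at about (307,238), block at (412,258). Top: pull at (314,245), block at (405,210). I'll zoom in for accurate corners.

```bash
python3 - <<'E'
import cv2,numpy as np
a=cv2.imread("pics/side0.png")[170:300,240:510];b=cv2.imread("pics/top0.png")[130:280,220:490]
a=cv2.resize(a,None,fx=2.9,fy=2.9,interpolation=cv2.INTER_CUBIC)[:300]if 0 else cv2.resize(a,(783,377),interpolation=cv2.INTER_CUBIC)
b=cv2.resize(b,(783,435),interpolation=cv2.INTER_CUBIC)
cv2.imwrite("pics/a.png",a);cv2.imwrite("pics/b.png",b)
E
```

```text
(no output)
```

View pics/a.png

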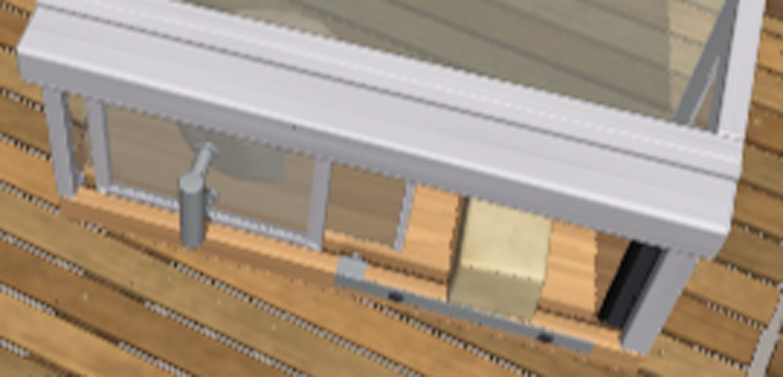

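View pics/b.png

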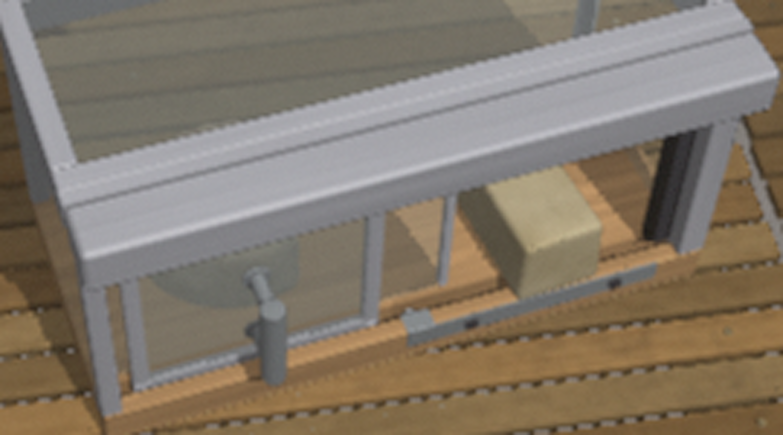

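Crop a (side, x2.9): valance lower edge (20,80)-(725,255), pull axis (192,180)-(192,245), rail's left end with the lip (350,270), block front top edge about (457,262)-(543,278), seal black at (630,280). Crop b (top, x2.9): valance (88,287)-(773,102), pull (270,308)-(274,380), lip (417,325), block front bottom (525,300)-(597,275).

```bash
cat > h.py <<'E'
from station import get_obs, vision
import numpy as np, cv2
K={"side":(49.96303625157785,309.3913164,236.985529,[0.1080176,-0.26465021,0.89151313],[[0.46893023,0.73946085,-0.48301355],[-0.88323335,0.39147357,-0.25816136],[-0.00181318,0.54767334,0.83669028]]),
"top":(42.32679724,324.9086213,234.01010975,[-0.04964852,0.06072634,0.95421568],[[-0.15267003,0.79384663,-0.58864199],[-0.98827465,-0.12127444,0.0927671],[0.00225562,0.59590271,0.80305346]])}
def ray(n,u,v):
    f,cx,cy,o,R=K[n];f=240/np.tan(np.radians(f/2))
    d=np.array(R)@[(u-cx)/f,-(v-cy)/f,-1];return np.array(o),d/np.linalg.norm(d)
def tri(p,q):
    o1,d1=ray("side",*p);o2,d2=ray("top",*q)
    s=np.linalg.lstsq(np.c_[d1,-d2],o2-o1,rcond=None)[0]
    a,b=o1+s[0]*d1,o2+s[1]*d2;return (a+b)/2,np.linalg.norm(a-b)
def plane(n,p,z):
    o,d=ray(n,*p);return o+d*(z-o[2])/d[2]
sa=lambda x,y:(240+x/2.9,170+y/2.9)
tb=lambda x,y:(220+x/2.9,130+y/2.9)
E
python3 - <<'E'
from h import *
np.set_printoptions(precision=4,suppress=True)
P={"valL":((20,80),(88,287),.19),"valR":((725,255),(773,102),.19),"pulltop":((192,180),(270,308),.125),"pullbot":((192,245),(274,380),.055),"lip":((350,270),(417,325),.03),"blkTL":((457,262),(523,240),.086),"blkTR":((543,278),(600,222),.086),"blkBL":((450,305),(525,300),.034),"blkBR":((530,320),(597,275),.034)}
for k,(p,q,z) in P.items():
    print(k,*tri(sa(*p),tb(*q)),plane("side",sa(*p),z),plane("top",tb(*q),z))
E
```

```text
valL [0.5348 0.0843 0.1914] 0.0026534663861071213 [0.5342 0.0843 0.19  ] [0.5375 0.0848 0.19  ]
valR [ 0.6167 -0.3201  0.1837] 0.00047057582454185806 [ 0.6118 -0.3197  0.19  ] [ 0.6115 -0.317   0.19  ]
pulltop [ 0.5617 -0.0157  0.1177] 0.0004903480092329232 [ 0.5571 -0.0182  0.125 ] [ 0.5566 -0.015   0.125 ]
pullbot [ 0.5583 -0.0171  0.047 ] 0.0019145831283363262 [ 0.553  -0.0198  0.055 ] [ 0.554  -0.0161  0.055 ]
lip [ 0.6    -0.1144  0.0279] 0.0005243510703349603 [ 0.5985 -0.1148  0.03  ] [ 0.5988 -0.1139  0.03  ]
blkTL [ 0.6059 -0.1801  0.0891] 0.008276071312985408 [ 0.6032 -0.1813  0.086 ] [ 0.6132 -0.1803  0.086 ]
blkTR [ 0.6215 -0.2324  0.082 ] 0.0025981504168283275 [ 0.6175 -0.233   0.086 ] [ 0.6199 -0.2309  0.086 ]
blkBL [ 0.6021 -0.1844  0.0367] 0.0015934091660152784 [ 0.6027 -0.1845  0.034 ] [ 0.6049 -0.185   0.034 ]
blkBR [ 0.6156 -0.2347  0.0363] 0.0003858630776163476 [ 0.6168 -0.2347  0.034 ] [ 0.6175 -0.2354  0.034 ]
```

```bash
cat >> h.py <<'E'
from scipy.spatial.transform import Rotation as Ro
np.set_printoptions(precision=4,suppress=True)
YAW=10.9; O=np.array([.684,-.0958,0]); C=Ro.from_euler('z',YAW,degrees=True).as_matrix()
c2w=lambda p:O+C@np.array(p)
w2c=lambda p:C.T@(np.array(p)-O)
def tilt(th,yaw=YAW):
    s,c=np.sin(np.radians(th)),np.cos(np.radians(th))
    return Ro.from_euler('z',yaw,degrees=True).as_matrix()@np.array([[s,0,c],[0,1,0],[-c,0,s]])
def rel(p,R,p0=None,R0=None):
    o=get_obs();p0=o["ee_pos"] if p0 is None else p0;R0=o["ee_rot"] if R0 is None else R0
    print("lin",R0.T@(np.array(p)-p0),"rot",Ro.from_matrix(R0.T@R).as_rotvec())
def show():
    o=get_obs();print("t",o["clock"],"case T",w2c(o["ee_pos"]),"eul",Ro.from_matrix(C.T@o["ee_rot"]).as_rotvec(),"F case",C.T@o["force"],"q",o["qpos"],"gap",o["finger_gap"])
E
python3 - <<'E'
from h import *
print(tri((548,275),(567,140)),tri((478,418),(578,287)),tri((607,122),(535,10)))
R0=tilt(0,-14.83)
print(R0, get_obs()["ee_rot"])
I=np.array([.173,.653,.231])
for p,R in(((.40,.40,.33),R0),((.46,-.02,.33),R0)): rel(p,R,I,R0)
p0=np.array([.46,-.02,.33])
for p in((-.145,-.098,.27),(-.145,-.098,.05)):print(c2w(p));rel(c2w(p),tilt(45),p0,R0)
E
```

```text
(array([ 0.5279, -0.3815,  0.321 ]), np.float64(0.0003904771799174832)) (array([ 0.3687, -0.3818,  0.177 ]), np.float64(0.0013161903238599272)) (array([ 0.7134, -0.3741,  0.4153]), np.float64(0.007837988524171021))
[[ 0.      0.256   0.9667]
 [ 0.      0.9667 -0.256 ]
 [-1.      0.      0.    ]] [[-0.0009  0.2559  0.9667]
 [-0.002   0.9667 -0.2559]
 [-1.     -0.0022 -0.0003]]
lin [-0.099  -0.1865  0.2842] rot [0. 0. 0.]
lin [-0.099  -0.5771  0.4497] rot [0. 0. 0.]
[ 0.5601 -0.2195  0.27  ]
lin [ 0.06   -0.1672  0.1479] rot [-0.4256 -0.7719  0.1763]
[ 0.5601 -0.2195  0.05  ]
lin [ 0.28   -0.1672  0.1479] rot [-0.4256 -0.7719  0.1763]
```

>>> servo_tool(linear=[[-0.099,-0.187,0.284],[-0.099,-0.187,0.284],[-0.099,-0.187,0.284],[-0.099,-0.187,0.284],[-0.099,-0.187,0.284],[-0.099,-0.187,0.284],[-0.099,-0.577,0.45],[-0.099,-0.577,0.45],[-0.099,-0.577,0.45],[-0.099,-0.577,0.45],[-0.099,-0.577,0.45],[-0.099,-0.577,0.45]], rotation=[[0,0,0],[0,0,0],[0,0,0],[0,0,0],[0,0,0],[0,0,0],[0,0,0],[0,0,0],[0,0,0],[0,0,0],[0,0,0],[0,0,0]], gripper=[0.02,0.02,0.02,0.02,0.02,0.02,0.02,0.02,0.02,0.02,0.02,0.02], newtons=40)

```text
clock: 1.6
ee_pos: [0.4527, 0.0261, 0.33]
ee_rot: [[0.0, 0.256, 0.967], [0.0, 0.967, -0.256], [-1.0, 0.0, 0.0]]
force: [1.0, 0.6, 0.6]
finger_gap: 0.237
```

```bash
python3 - <<'E'
from h import *
rel(c2w((-.15,-.098,.27)),tilt(45))
E
```

```text
lin [ 0.06   -0.212   0.1622] rot [-0.4254 -0.7718  0.1761]
```

>>> servo_tool(linear=[[0.06,-0.212,0.162],[0.06,-0.212,0.162],[0.06,-0.212,0.162],[0.06,-0.212,0.162],[0.06,-0.212,0.162],[0.06,-0.212,0.162],[0.06,-0.212,0.162],[0.06,-0.212,0.162]], rotation=[[-0.425,-0.772,0.176],[-0.425,-0.772,0.176],[-0.425,-0.772,0.176],[-0.425,-0.772,0.176],[-0.425,-0.772,0.176],[-0.425,-0.772,0.176],[-0.425,-0.772,0.176],[-0.425,-0.772,0.176]], gripper=[0.02,0.02,0.02,0.02,0.02,0.02,0.02,0.02])

```text
clock: 2.6
ee_pos: [0.5668, -0.1988, 0.2907]
ee_rot: [[0.668, -0.153, 0.729], [0.11, 0.988, 0.107], [-0.737, 0.008, 0.676]]
force: [-0.6, 0.5, -0.1]
finger_gap: 0.234
```

```bash
python3 - <<'E'
from h import *
show()
rel(c2w((-.15,-.098,.05)),tilt(45))
d=vision.get_image("wrist");cv2.imwrite("pics/w1.png",d["image"][:,:,::-1]);print({k:v for k,v in d.items() if k!="image"})
E
```

```text
t 2.6 case T [-0.1346 -0.079   0.2907] eul [ 0.0231  0.8277 -0.0311] F case [-0.5023  0.6052 -0.0777] q [ -42.1324  -11.4747  119.8638   43.0706   50.7767 -162.6284] gap 0.23444105054007458
lin [ 0.1672 -0.0216 -0.1735] rot [-0.0323 -0.0424  0.0193]
{'fov_y': 68.27252208851147, 'cx': 311.1994062229225, 'cy': 237.10813635229243, 'hand_eye': array([[-0.0002,  0.3022, -0.9533, -0.1427],
       [ 1.    ,  0.0001, -0.0002, -0.0006],
       [ 0.0001, -0.9533, -0.3022, -0.0758],
       [ 0.    ,  0.    ,  0.    ,  1.    ]])}
```

View pics/w1.png

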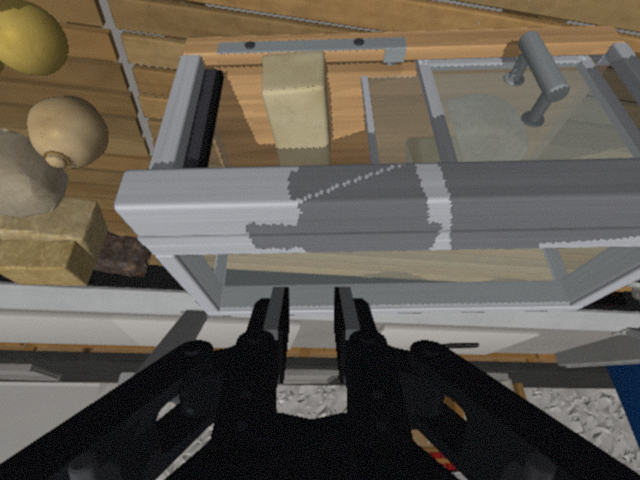

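The block, the lip (395,50) and the pull (540,65) are all visible. Joint 6 is at its limit in this pose, so I'll use a smaller tool yaw.

```bash
python3 - <<'E'
from h import *
rel(c2w((-.15,-.102,.20)),tilt(45,3))
rel(c2w((-.15,-.102,.052)),tilt(45,3))
E
```

```text
lin [ 0.0568 -0.0244 -0.0721] rot [ 0.0674 -0.0427 -0.076 ]
lin [ 0.1658 -0.0256 -0.1722] rot [ 0.0674 -0.0427 -0.076 ]
```

>>> servo_tool(linear=[[0.057,-0.024,-0.072],[0.057,-0.024,-0.072],[0.057,-0.024,-0.072],[0.166,-0.026,-0.172],[0.166,-0.026,-0.172],[0.166,-0.026,-0.172],[0.166,-0.026,-0.172],[0.166,-0.026,-0.172]], rotation=[[0.067,-0.043,-0.076],[0.067,-0.043,-0.076],[0.067,-0.043,-0.076],[0.067,-0.043,-0.076],[0.067,-0.043,-0.076],[0.067,-0.043,-0.076],[0.067,-0.043,-0.076],[0.067,-0.043,-0.076]], gripper=[0,0,0,0,0,0,0,0])

```text
clock: 3.65
ee_pos: [0.5892, -0.1771, 0.1379]
ee_rot: [[0.634, 0.004, 0.773], [-0.006, 1.0, -0.001], [-0.773, -0.003, 0.635]]
force: [-0.1, -0.1, -0.1]
finger_gap: 0.003
```

```bash
python3 - <<'E'
from h import *
show()
rel(c2w((-.105,-.102,.052)),tilt(45,3))
rel(c2w((-.055,-.102,.052)),tilt(45,3))
rel(c2w((-.055,-.102,.052)),tilt(45,6))
E
```

```text
t 3.65 case T [-0.1084 -0.0619  0.1379] eul [ 0.0828  0.8809 -0.1834] F case [-0.1146 -0.0359 -0.1092] q [ -34.6938    0.3906  125.5544   48.3067   28.5265 -162.6266] gap 0.002643557329827017
lin [ 0.0735 -0.0384 -0.046 ] rot [-0.0398 -0.0981  0.0408]
lin [ 0.1046 -0.0287 -0.008 ] rot [-0.0398 -0.0981  0.0408]
lin [ 0.1046 -0.0287 -0.008 ] rot [-0.0786 -0.0981  0.0759]
```

Joint 6 still binds. I'll use the permitted half turn about the tool x axis, backing off first.

```bash
cat >> h.py <<'E'
FX=np.diag([1.,-1,-1])
tf=lambda th,yaw=YAW:tilt(th,yaw)@FX
E
python3 - <<'E'
from h import *
R0=get_obs()["ee_rot"]
Rm=R0@Ro.from_rotvec([np.pi/2,0,0]).as_matrix()
rel(c2w((-.16,-.098,.20)),Rm)
rel(c2w((-.16,-.098,.20)),tf(48))
E
```

```text
lin [-0.0756 -0.0456  0.0056] rot [ 1.5708  0.     -0.    ]
lin [-0.0756 -0.0456  0.0056] rot [2.9877 0.2059 0.2256]
```

>>> servo_tool(linear=[[-0.076,-0.02,0.006],[-0.076,-0.02,0.006],[-0.076,-0.046,0.006],[-0.076,-0.046,0.006],[-0.076,-0.046,0.006],[-0.076,-0.046,0.006],[-0.076,-0.046,0.006],[-0.076,-0.046,0.006],[-0.076,-0.046,0.006]], rotation=[[1.57,0,0],[1.57,0,0],[1.57,0,0],[1.57,0,0],[1.57,0,0],[1.57,0,0],[1.57,0,0],[1.57,0,0],[1.57,0,0]], gripper=[0,0,0,0,0,0,0,0,0])

```text
clock: 4.78
ee_pos: [0.5451, -0.2231, 0.2011]
ee_rot: [[0.635, 0.773, -0.007], [-0.006, -0.004, -1.0], [-0.773, 0.635, 0.003]]
force: [0.2, -0.2, 0.5]
finger_gap: -0.004
```

```bash
python3 - <<'E'
from h import *
show()
rel(c2w((-.16,-.098,.20)),tf(48))
E
```

```text
t 4.775 case T [-0.1605 -0.0987  0.2011] eul [ 1.5371  0.5488 -0.8414] F case [ 0.1263 -0.2042  0.4889] q [-42.8793  -8.1428 125.93    42.6022  39.1386 -70.8499] gap -0.004472637023558892
lin [ 0.0011 -0.0004 -0.0008] rot [1.4243 0.2218 0.0088]
```

>>> servo_tool(linear=[[0,0,0],[0,0,0],[0,0,0],[0,0,0],[0,0,0],[0,0,0],[0,0,0],[0,0,0],[0,0,0]], rotation=[[1.424,0.222,0.009],[1.424,0.222,0.009],[1.424,0.222,0.009],[1.424,0.222,0.009],[1.424,0.222,0.009],[1.424,0.222,0.009],[1.424,0.222,0.009],[1.424,0.222,0.009],[1.424,0.222,0.009]], gripper=[0.02,0.02,0.02,0.02,0.02,0.02,0.02,0.02,0.02])

```text
clock: 5.9
ee_pos: [0.5447, -0.223, 0.2005]
ee_rot: [[0.729, 0.192, -0.657], [0.141, -0.981, -0.131], [-0.67, 0.002, -0.742]]
force: [-0.1, -0.4, -0.7]
finger_gap: 0.234
```

```bash
python3 - <<'E'
from h import *
show()
rel(c2w((-.135,-.098,.048)),tf(50))
rel(c2w((-.11,-.098,.048)),tf(50))
E
```

```text
t 5.9 case T [-0.1608 -0.0986  0.2005] eul [ 2.9291  0.0033 -1.126 ] F case [-0.2095 -0.3697 -0.6583] q [-48.5144  -5.9112 127.0234  59.3748  48.005   -7.3263] gap 0.233530150065831
lin [ 0.1213 -0.0009  0.0959] rot [0.004  0.0359 0.0008]
lin [ 0.1399 -0.0008  0.0792] rot [0.004  0.0359 0.0008]
```

>>> servo_tool(linear=[[0.121,-0.001,0.096],[0.121,-0.001,0.096],[0.121,-0.001,0.096],[0.121,-0.001,0.096],[0.121,-0.001,0.096],[0.14,-0.001,0.079],[0.14,-0.001,0.079]], rotation=[[0,0.036,0],[0,0.036,0],[0,0.036,0],[0,0.036,0],[0,0.036,0],[0,0.036,0],[0,0.036,0]], gripper=[0.02,0.02,0.02,0.02,0.02,0.02,0.02])

```text
clock: 6.78
ee_pos: [0.5967, -0.213, 0.051]
ee_rot: [[0.755, 0.193, -0.627], [0.145, -0.981, -0.128], [-0.64, 0.006, -0.768]]
force: [0.1, 0.4, 0.4]
finger_gap: 0.236
```

```bash
python3 - <<'E'
from h import *
show()
for x in(-.10,-.09,-.08,-.07,-.062):rel(c2w((x,-.098,.048)),tf(50))
d=vision.get_image("side");cv2.imwrite("pics/s2.png",cv2.resize(d["image"][140:330,220:540,::-1],(800,475)))
E
```

```text
t 6.775 case T [-0.1079 -0.0986  0.051 ] eul [ 2.9475  0.0031 -1.0666] F case [0.1557 0.3393 0.402 ] q [-43.5402  15.8351 124.8375  84.5557  38.8768 -35.259 ] gap 0.23625234444339913
lin [ 0.008  -0.0006 -0.0027] rot [ 0.0073 -0.0037 -0.0005]
lin [ 0.0157 -0.0005 -0.0091] rot [ 0.0073 -0.0037 -0.0005]
lin [ 0.0234 -0.0005 -0.0155] rot [ 0.0073 -0.0037 -0.0005]
lin [ 0.031  -0.0004 -0.0219] rot [ 0.0073 -0.0037 -0.0005]
lin [ 0.0372 -0.0004 -0.027 ] rot [ 0.0073 -0.0037 -0.0005]
```

View pics/s2.png

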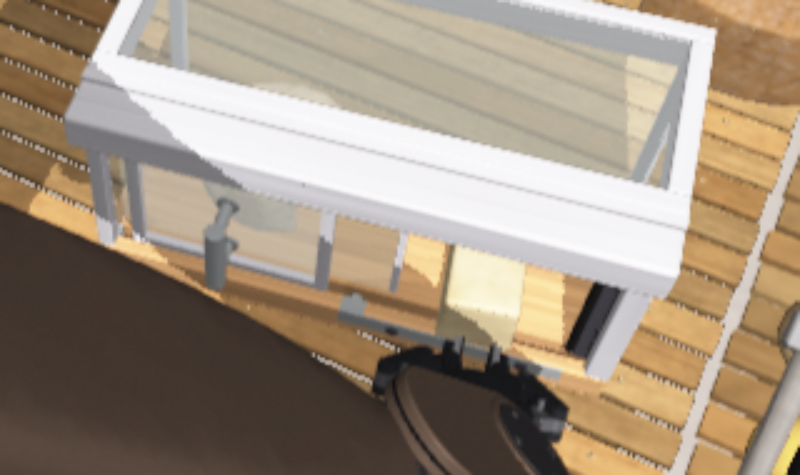

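The fingers (450–495, 350) are centred on the block's front face (480,325), with no bulky camera near the valance. Pushing slowly.

>>> servo_tool(linear=[[0.004,0,0],[0.008,0,-0.003],[0.012,0,-0.006],[0.016,0,-0.009],[0.0195,0,-0.012],[0.023,0,-0.0155],[0.027,0,-0.0185],[0.031,0,-0.022],[0.031,0,-0.022]], rotation=[[0,0,0],[0,0,0],[0,0,0],[0,0,0],[0,0,0],[0,0,0],[0,0,0],[0,0,0],[0,0,0]], gripper=[0.02,0.02,0.02,0.02,0.02,0.02,0.02,0.02,0.02])

```text
clock: 7.95
ee_pos: [0.6323, -0.2044, 0.0447]
ee_rot: [[0.752, 0.192, -0.63], [0.147, -0.981, -0.124], [-0.642, 0.001, -0.766]]
force: [0.6, -0.8, 0.3]
finger_gap: 0.236
```

```bash
python3 - <<'E'
from h import *
show()
for x in(-.06,-.05,-.046):rel(c2w((x,-.098,.049)),tf(50))
E
```

```text
t 7.95 case T [-0.0713 -0.0969  0.0447] eul [ 2.9507  0.0044 -1.0731] F case [ 0.4465 -0.9023  0.3074] q [-39.9529  19.2416 121.0679  86.2379  36.6477 -33.796 ] gap 0.23559489928994343
lin [ 0.0059  0.0012 -0.0105] rot [ 0.0026 -0.0005  0.002 ]
lin [ 0.0135  0.0012 -0.0169] rot [ 0.0026 -0.0005  0.002 ]
lin [ 0.0166  0.0012 -0.0195] rot [ 0.0026 -0.0005  0.002 ]
```

>>> servo_tool(linear=[[0.003,0.001,-0.005],[0.006,0.001,-0.0105],[0.009,0.001,-0.0135],[0.012,0.001,-0.016],[0.0135,0.001,-0.017],[0.0135,0.001,-0.017]], rotation=[[0,0,0],[0,0,0],[0,0,0],[0,0,0],[0,0,0],[0,0,0]], gripper=[0.02,0.02,0.02,0.02,0.02,0.02])

```text
clock: 8.7
ee_pos: [0.6533, -0.2015, 0.0493]
ee_rot: [[0.752, 0.192, -0.63], [0.147, -0.981, -0.124], [-0.642, 0.001, -0.767]]
force: [-0.1, -0.1, -0.7]
finger_gap: 0.236
```

```bash
python3 - <<'E'
from h import *
show()
rel(c2w((-.11,-.098,.049)),tf(50))
rel(c2w((-.16,-.06,.12)),tf(47))
rel(c2w((-.16,.101,.12)),tf(45))
d=vision.get_image("top");cv2.imwrite("pics/t2.png",cv2.resize(d["image"][130:290,220:490,::-1],(783,464)))
E
```

```text
t 8.7 case T [-0.0502 -0.0979  0.0493] eul [ 2.951   0.0039 -1.0727] F case [-0.1236 -0.078  -0.7318] q [-38.197   20.3439 118.7713  85.8781  35.5938 -31.6643] gap 0.2364732222056778
lin [-0.0457 -0.0001  0.0386] rot [ 0.0024 -0.0008  0.0017]
lin [-0.1295 -0.0382  0.0162] rot [ 0.0025 -0.0532  0.0017]
lin [-0.1293 -0.1992  0.0158] rot [ 0.0025 -0.0881  0.0016]
```

View pics/t2.png

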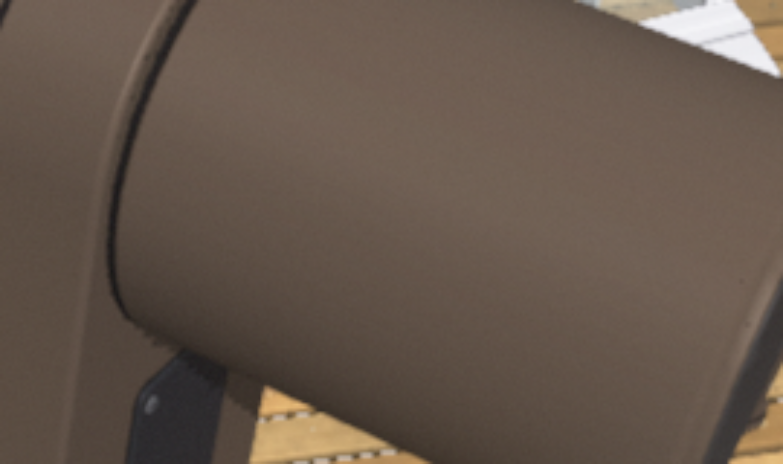

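The arm hides the block from above. I'll retreat to the front of the pull and check from the side.

>>> servo_tool(linear=[[-0.046,0,0.039],[-0.046,0,0.039],[-0.13,-0.038,0.016],[-0.13,-0.038,0.016],[-0.118,-0.199,-0.004],[-0.118,-0.199,-0.004],[-0.118,-0.199,-0.004],[-0.118,-0.199,-0.004],[-0.118,-0.199,-0.004]], rotation=[[0,0,0],[0,0,0],[0,-0.053,0],[0,-0.053,0],[0,-0.088,0],[0,-0.088,0],[0,-0.088,0],[0,-0.088,0],[0,-0.088,0]], gripper=[0.02,0.02,0.02,0.03,0.05,0.06,0.06,0.06,0.06])

```text
clock: 9.88
ee_pos: [0.5293, -0.0233, 0.1286]
ee_rot: [[0.695, 0.192, -0.693], [0.135, -0.981, -0.137], [-0.707, 0.002, -0.708]]
force: [-0.1, -0.3, 0.5]
finger_gap: 0.702
```

```bash
python3 - <<'E'
from h import *
show()
a=vision.get_image("side")["image"][140:330,220:540,::-1]
d=vision.get_image("wrist")["image"][:,:,::-1]
cv2.imwrite("pics/s3.png",np.vstack([cv2.resize(a,(505,300)),cv2.resize(d[::-1,::-1],(505,300)) if 0 else cv2.resize(d,(505,300))]))
E
```

```text
t 9.875 case T [-0.1382  0.1004  0.1286] eul [ 2.9004  0.0032 -1.2004] F case [-0.1682 -0.2493  0.5198] q [-25.3239 -11.9892 140.0165  63.878   27.8049   1.4438] gap 0.70154734930057
```

View pics/s3.png

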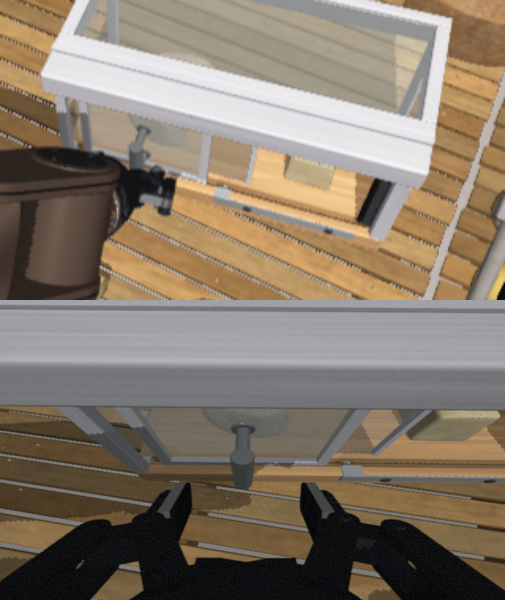

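Side view: the block is well inside, front at (295–330,185). Wrist view: the pull (243,465) is centred between the open fingers (175–315).

```bash
python3 - <<'E'
from h import *
for p in((295,183),(330,190)):print(w2c(plane("side",(220+p[0]/1.578,140+p[1]/1.578),.034)))
rel(c2w((-.092,.101,.077)),tf(45))
rel(c2w((-.115,.101,.100)),tf(45))
E
```

```text
[-0.0481 -0.0848  0.034 ]
[-0.0455 -0.1277  0.034 ]
lin [ 0.0691 -0.0014  0.0033] rot [ 0.0016  0.0001 -0.    ]
lin [ 0.0365 -0.0014  0.0033] rot [ 0.0016  0.0001 -0.    ]
```

>>> servo_tool(linear=[[0.02,-0.001,0.003],[0.0365,-0.001,0.003],[0.055,-0.001,0.003],[0.069,-0.001,0.003],[0.069,-0.001,0.003],[0.069,-0.001,0.003],[0.069,-0.001,0.003],[0.069,-0.001,0.003],[0.069,-0.001,0.003],[0.069,-0.001,0.003],[0.069,-0.001,0.003]], rotation=[[0,0,0],[0,0,0],[0,0,0],[0,0,0],[0,0,0],[0,0,0],[0,0,0],[0,0,0],[0,0,0],[0,0,0],[0,0,0]], gripper=[0.06,0.06,0.06,0.06,0.06,0.03,0.008,0.008,0.008,0.008,0.008], newtons=50)

```text
clock: 11.35
ee_pos: [0.5745, -0.0133, 0.0775]
ee_rot: [[0.695, 0.192, -0.693], [0.135, -0.981, -0.136], [-0.707, 0.001, -0.707]]
force: [-4.2, -1.0, 4.9]
finger_gap: 0.171
```

```bash
python3 - <<'E'
from h import *
show()
o=get_obs();print(o["moment"])
p=o["ee_pos"];R=o["ee_rot"]
for d in((0,0,.0105),(0,-.03,.0105),(0,-.19,.0105)):rel(p+C@np.array(d),R)
E
```

```text
t 11.35 case T [-0.092   0.1018  0.0775] eul [ 2.9008  0.0028 -1.2006] F case [-4.2887 -0.1469  4.942 ] q [-21.1159   1.5588 134.937   82.1613  22.2926 -15.5388] gap 0.1713945859219225
[ 0.0222  0.3251 -0.0219]
lin [-0.0074  0.     -0.0074] rot [0. 0. 0.]
lin [-0.0074  0.03   -0.0073] rot [0. 0. 0.]
lin [-0.0076  0.19   -0.0069] rot [0. 0. 0.]
```

>>> servo_tool(linear=[[-0.002,0,-0.002],[-0.004,0,-0.004],[-0.006,0,-0.006],[-0.0072,0,-0.0072],[-0.0072,0,-0.0072],[-0.0072,0,-0.0072]], rotation=[[0,0,0],[0,0,0],[0,0,0],[0,0,0],[0,0,0],[0,0,0]], gripper=[0.008,0.008,0.008,0.008,0.008,0.008])

```text
clock: 12.1
ee_pos: [0.574, -0.013, 0.0868]
ee_rot: [[0.693, 0.192, -0.695], [0.135, -0.981, -0.136], [-0.708, 0.001, -0.706]]
force: [1.0, -0.6, -2.8]
finger_gap: 0.175
```

```bash
python3 - <<'E'
from h import *
show();print(get_obs()["moment"])
d=vision.get_image("wrist")["image"][:,:,::-1];cv2.imwrite("pics/w4.png",d)
E
```

```text
t 12.1 case T [-0.0924  0.1021  0.0868] eul [ 2.9003  0.0037 -1.2029] F case [ 0.8269 -0.7832 -2.7828] q [-21.1085   0.1913 134.9056  78.5827  22.5375 -11.6898] gap 0.1745449057291521
[-0.1401  0.7798  0.0142]
```

View pics/w4.png

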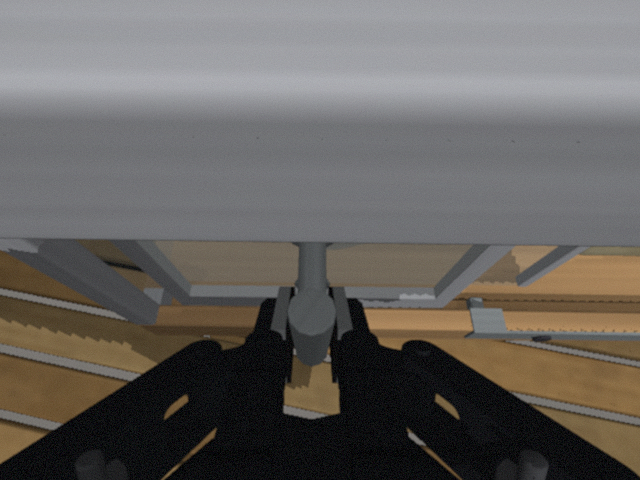

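The pull is gripped centrally (312,320), the door's lower edge has risen above the sill, and the lip is at (487,318). I'll raise it a touch and slide right.

>>> servo_tool(linear=[[-0.001,0,-0.0009],[-0.001,0.006,-0.0009],[-0.001,0.012,-0.0009],[-0.001,0.018,-0.0009],[-0.001,0.024,-0.0009],[-0.001,0.03,-0.0009],[-0.001,0.037,-0.0009],[-0.001,0.044,-0.0009],[-0.001,0.052,-0.0009],[-0.001,0.06,-0.0009],[-0.001,0.06,-0.0009]], rotation=[[0,0,0],[0,0,0],[0,0,0],[0,0,0],[0,0,0],[0,0,0],[0,0,0],[0,0,0],[0,0,0],[0,0,0],[0,0,0]], gripper=[0.008,0.008,0.008,0.008,0.008,0.008,0.008,0.008,0.008,0.008,0.008])

```text
clock: 13.52
ee_pos: [0.5858, -0.0728, 0.0885]
ee_rot: [[0.694, 0.191, -0.694], [0.134, -0.982, -0.136], [-0.707, 0.001, -0.707]]
force: [-0.1, 0.3, -3.2]
finger_gap: 0.172
```

```bash
python3 - <<'E'
from h import *
show();print(get_obs()["moment"])
R=get_obs()["ee_rot"];p=get_obs()["ee_pos"]
rel(c2w((-.0915,-.06,.0875)),tf(45))
E
```

```text
t 13.525 case T [-0.0921  0.0412  0.0885] eul [ 2.9006  0.0022 -1.2023] F case [-0.02    0.3083 -3.2045] q [-28.1235   2.8866 131.8951  75.4465  27.4049 -13.6545] gap 0.17227069511612492
[-0.1472  0.7259 -0.0179]
lin [0.001  0.1012 0.0005] rot [0.0021 0.0005 0.0006]
```

>>> servo_tool(linear=[[0,0.01,0],[0,0.02,0],[0,0.03,0],[0,0.04,0],[0,0.05,0],[0,0.06,0],[0,0.07,0],[0,0.08,0],[0,0.09,0],[0,0.1,0],[0,0.108,0],[0,0.108,0]], rotation=[[0,0,0],[0,0,0],[0,0,0],[0,0,0],[0,0,0],[0,0,0],[0,0,0],[0,0,0],[0,0,0],[0,0,0],[0,0,0],[0,0,0]], gripper=[0.008,0.008,0.008,0.008,0.008,0.008,0.008,0.008,0.008,0.008,0.008,0.008])

```text
clock: 15.02
ee_pos: [0.6064, -0.179, 0.0885]
ee_rot: [[0.694, 0.191, -0.694], [0.134, -0.982, -0.136], [-0.708, 0.001, -0.707]]
force: [-0.7, -0.6, -2.6]
finger_gap: 0.175
```

```bash
python3 - <<'E'
from h import *
show();print(get_obs()["moment"])
E
```

```text
t 15.025 case T [-0.0919 -0.067   0.0885] eul [ 2.9002  0.0013 -1.2026] F case [-0.8205 -0.4216 -2.5638] q [-38.1606   9.6291 124.3237  70.5866  34.4674 -16.1848] gap 0.17535429139400488
[-0.2132  0.8799 -0.0483]
```

>>> servo_tool(linear=[[0,0.005,0],[0,0.01,0],[0,0.015,0],[0,0.018,0],[0,0.018,0]], rotation=[[0,0,0],[0,0,0],[0,0,0],[0,0,0],[0,0,0]], gripper=[0.008,0.008,0.008,0.008,0.008])

```text
clock: 15.65
ee_pos: [0.6096, -0.1957, 0.0883]
ee_rot: [[0.693, 0.192, -0.695], [0.135, -0.981, -0.136], [-0.708, 0.001, -0.706]]
force: [-1.9, 0.8, -4.1]
finger_gap: 0.172
```

```bash
python3 - <<'E'
from h import *
show()
E
```

```text
t 15.65 case T [-0.0919 -0.084   0.0883] eul [ 2.9003  0.0037 -1.2029] F case [-1.7335  1.1171 -4.0795] q [-39.51    10.8623 122.8714  69.7684  35.5388 -16.3715] gap 0.17192910196767452
```

>>> servo_tool(linear=[[0,0.003,0],[0,0.003,0]], rotation=[[0,0,0],[0,0,0]], gripper=[0.008,0.008])

```text
clock: 15.9
ee_pos: [0.6099, -0.1975, 0.088]
ee_rot: [[0.693, 0.194, -0.695], [0.138, -0.981, -0.137], [-0.708, -0.001, -0.706]]
force: [-2.9, 3.3, -2.2]
finger_gap: 0.173
```

```bash
python3 - <<'E'
from h import *
show()
E
```

```text
t 15.9 case T [-0.092  -0.0858  0.088 ] eul [ 2.9009  0.0079 -1.2034] F case [-2.2083  3.7731 -2.1585] q [-39.7015  11.0586 122.6709  69.6128  35.8195 -16.3986] gap 0.1728985061930096
```

Rubber seal felt (1.1 N, then 3.8 N over 1.8 mm). I'll aim for about 4.5 mm of compression.

>>> servo_tool(linear=[[0,0.002,0],[0,0.003,0],[0,0.003,0]], rotation=[[0,0,0],[0,0,0],[0,0,0]], gripper=[0.008,0.008,0.008])

```text
clock: 16.27
ee_pos: [0.61, -0.1989, 0.0877]
ee_rot: [[0.692, 0.197, -0.694], [0.141, -0.98, -0.137], [-0.708, -0.003, -0.706]]
force: [-6.2, 6.7, 1.5]
finger_gap: 0.171
```

```bash
python3 - <<'E'
from h import *
show();print(get_obs()["moment"])
R=get_obs()["ee_rot"];p=get_obs()["ee_pos"]
rel(p-[0,0,.011],R)
E
```

```text
t 16.275 case T [-0.0921 -0.0872  0.0877] eul [ 2.9015  0.0136 -1.2037] F case [-4.8143  7.7094  1.4535] q [-39.8813  11.2422 122.4849  69.4431  36.1367 -16.4311] gap 0.17118809991091616
[0.4892 1.1114 0.7144]
lin [0.0078 0.     0.0078] rot [0. 0. 0.]
```

>>> servo_tool(linear=[[0.002,0,0.002],[0.004,0,0.004],[0.006,0,0.006],[0.0078,0,0.0078],[0.0078,0,0.0078]], rotation=[[0,0,0],[0,0,0],[0,0,0],[0,0,0],[0,0,0]], gripper=[0.008,0.008,0.008,0.008,0.008])

```text
clock: 16.9
ee_pos: [0.6104, -0.1998, 0.0777]
ee_rot: [[0.693, 0.196, -0.693], [0.14, -0.981, -0.137], [-0.707, -0.002, -0.707]]
force: [-9.6, 5.5, 4.2]
finger_gap: 0.172
```

```bash
python3 - <<'E'
from h import *
show();print(get_obs()["moment"])
d=vision.get_image("wrist")["image"][:,:,::-1];cv2.imwrite("pics/w5.png",d)
E
```

```text
t 16.9 case T [-0.0919 -0.0882  0.0777] eul [ 2.9015  0.0111 -1.2014] F case [-8.3523  7.1722  4.1997] q [-39.9214  12.4336 122.5004  71.1796  35.6811 -18.5448] gap 0.17226895767173553
[0.5259 1.0269 0.7313]
```

View pics/w5.png

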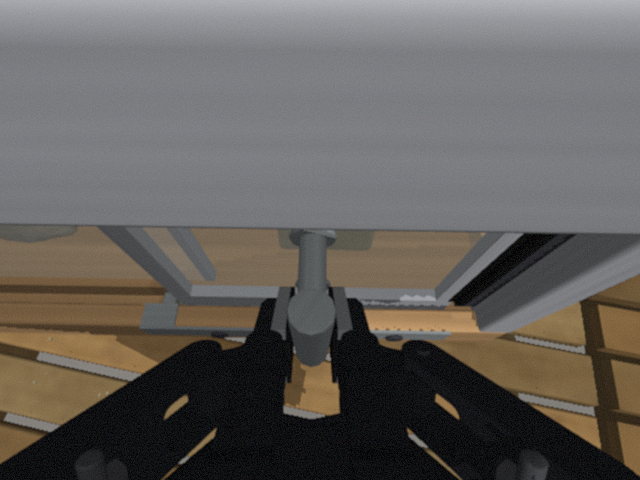

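The door bottom sits in the groove with its left end just right of the lip (160,318), and the height is back to the parked value. I'll ease off and test that the lip holds it.

>>> servo_tool(linear=[[0,-0.002,0.0],[0,-0.004,0],[0,-0.006,0],[0,-0.006,0]], rotation=[[0,0,0],[0,0,0],[0,0,0],[0,0,0]], gripper=[0.008,0.008,0.008,0.008])

```text
clock: 17.45
ee_pos: [0.6099, -0.197, 0.0778]
ee_rot: [[0.694, 0.189, -0.694], [0.132, -0.982, -0.136], [-0.708, 0.003, -0.707]]
force: [-5.0, -2.3, -1.2]
finger_gap: 0.173
```

```bash
python3 - <<'E'
from h import *
show();print(get_obs()["moment"])
R=get_obs()["ee_rot"];p=get_obs()["ee_pos"]
E
```

```text
t 17.45 case T [-0.0919 -0.0854  0.0778] eul [ 2.8993 -0.0015 -1.2021] F case [-5.3825 -1.301  -1.2123] q [-39.5464  12.0918 122.8868  71.5452  34.9588 -18.5185] gap 0.17268824588531345
[-0.4219  1.116  -0.2698]
```

The force reversed to −1.3 N with the door only 2.8 mm back, so the lip holds it. Releasing and withdrawing along the tool axis.

>>> servo_tool(linear=[[0,0.001,0],[0,0.001,0],[0,0.001,0],[0,0.001,0],[0,0.001,0],[-0.02,0.001,0],[-0.05,0.001,0],[-0.08,0,0],[-0.08,0,0],[-0.16,0,-0.02],[-0.16,0,-0.02],[-0.16,0,-0.02]], rotation=[[0,0,0],[0,0,0],[0,0,0],[0,0,0],[0,0,0],[0,0,0],[0,0,0],[0,0,0],[0,0,0],[0,0,0],[0,0,0],[0,0,0]], gripper=[0.02,0.05,0.05,0.05,0.05,0.05,0.05,0.05,0.05,0.05,0.05,0.05])

```text
clock: 18.95
ee_pos: [0.5132, -0.2152, 0.2058]
ee_rot: [[0.695, 0.191, -0.693], [0.133, -0.982, -0.137], [-0.706, 0.003, -0.708]]
force: [0.3, 0.5, -0.8]
finger_gap: 0.584
```

```bash
python3 - <<'E'
from h import *
show()
a=vision.get_image("side")["image"][140:330,220:540,::-1]
d=vision.get_image("wrist")["image"][:,:,::-1]
cv2.imwrite("pics/s6.png",np.vstack([cv2.resize(a,(505,300)),cv2.resize(d[:380],(505,300))]))
E
```

```text
t 18.95 case T [-0.1903 -0.0849  0.2058] eul [ 2.8996  0.0013 -1.1995] F case [ 0.3775  0.4479 -0.819 ] q [-50.0265 -10.8392 129.5907  53.7297  50.0722  -3.1666] gap 0.5844116727772581
```

View pics/s6.png

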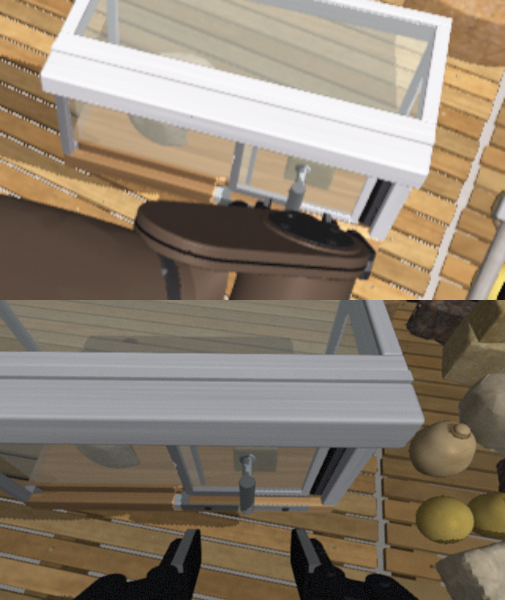

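The door stands shut (180–330, 450–505 in the wrist view) with the lip at its left end (178,503), the block behind it and the gripper clear. One last numeric check that the bystanders haven't moved.

```bash
python3 - <<'E'
from h import *
boxes={"top":{"brick":(205,340,250,400),"wedge":(295,320,352,392),"pale":(400,298,452,362)},"side":{"brick":(162,270,210,322),"wedge":(244,298,292,368),"pale":(325,330,372,394)}}
for n in boxes:
    a=cv2.imread(f"pics/{n}0.png");b=vision.get_image(n)["image"][:,:,::-1]
    for k,(x,y,u,v) in boxes[n].items():
        r=cv2.matchTemplate(cv2.copyMakeBorder(b[y-8:v+8,x-8:u+8],0,0,0,0,0),a[y:v,x:u],cv2.TM_CCOEFF_NORMED)
        _,m,_,l=cv2.minMaxLoc(r);print(n,k,round(m,3),l[0]-8,l[1]-8)
E
```

```text
top brick 0.162 -8 -8
top wedge 0.062 -6 -8
top pale 0.178 6 8
side brick 0.374 -7 1
side wedge 0.314 5 2
side pale 0.131 -8 -8
```

The arm hides them, so I'll move it clear and look again.

```bash
python3 - <<'E'
from h import *
R=get_obs()["ee_rot"]
rel((.48,-.2,.36),R);rel((.45,.15,.36),R);rel((.33,.45,.36),R)
E
```

```text
lin [-0.132  -0.0199 -0.0901] rot [0. 0. 0.]
lin [-0.1047 -0.3692 -0.1165] rot [0. 0. 0.]
lin [-0.1466 -0.6866 -0.0736] rot [0. 0. 0.]
```

>>> servo_tool(linear=[[-0.132,-0.02,-0.09],[-0.132,-0.02,-0.09],[-0.132,-0.02,-0.09],[-0.105,-0.369,-0.116],[-0.105,-0.369,-0.116],[-0.105,-0.369,-0.116],[-0.105,-0.369,-0.116],[-0.105,-0.369,-0.116],[-0.105,-0.369,-0.116],[-0.147,-0.687,-0.074],[-0.147,-0.687,-0.074],[-0.147,-0.687,-0.074]], rotation=[[0,0,0],[0,0,0],[0,0,0],[0,0,0],[0,0,0],[0,0,0],[0,0,0],[0,0,0],[0,0,0],[0,0,0],[0,0,0],[0,0,0]], gripper=[0.05,0.05,0.05,0.05,0.05,0.05,0.05,0.05,0.05,0.05,0.05,0.05])

```text
clock: 20.65
ee_pos: [0.3855, 0.3105, 0.3588]
ee_rot: [[0.692, 0.193, -0.695], [0.135, -0.981, -0.138], [-0.709, 0.001, -0.706]]
force: [0.5, 0.2, 0.2]
finger_gap: 0.587
```

>>> servo_tool(linear=[[-0.05,-0.25,0],[-0.05,-0.25,0],[-0.05,-0.25,0],[-0.05,-0.25,0],[-0.05,-0.25,0]], rotation=[[0,0.5,0],[0,0.5,0],[0,0.5,0],[0,0.5,0],[0,0.5,0]], gripper=[0.05,0.05,0.05,0.05,0.05])

```text
clock: 21.28
ee_pos: [0.3523, 0.4285, 0.479]
ee_rot: [[0.905, 0.253, -0.342], [0.222, -0.967, -0.126], [-0.362, 0.039, -0.931]]
force: [0.8, 0.8, -0.2]
finger_gap: 0.587
```

```bash
python3 - <<'E'
from h import *
show()
boxes={"top":{"brick":(205,340,250,400),"wedge":(295,320,352,392),"pale":(400,298,452,362)},"side":{"brick":(162,270,210,322),"wedge":(244,298,292,368),"pale":(325,330,372,394)}}
ims=[]
for n in boxes:
    a=cv2.imread(f"pics/{n}0.png");b=vision.get_image(n)["image"][:,:,::-1].copy();ims.append(b)
    for k,(x,y,u,v) in boxes[n].items():
        r=cv2.matchTemplate(b[y-8:v+8,x-8:u+8],a[y:v,x:u],cv2.TM_CCOEFF_NORMED)
        _,m,_,l=cv2.minMaxLoc(r);print(n,k,round(m,3),l[0]-8,l[1]-8)
cv2.imwrite("pics/f.png",np.hstack([cv2.resize(i,(400,300)) for i in ims]))
E
```

```text
t 21.275 case T [-0.2266  0.5776  0.479 ] eul [ 3.0378  0.0882 -0.5682] F case [ 0.9287  0.5905 -0.2125] q [ 56.4176 -25.0213 120.2165 -64.6736  44.3005 162.6048] gap 0.5870616349593627
top brick 0.762 0 0
top wedge 0.809 0 0
top pale 0.999 0 0
side brick 0.751 0 0
side wedge 0.994 0 0
side pale 1.0 0 0
```

View pics/f.png

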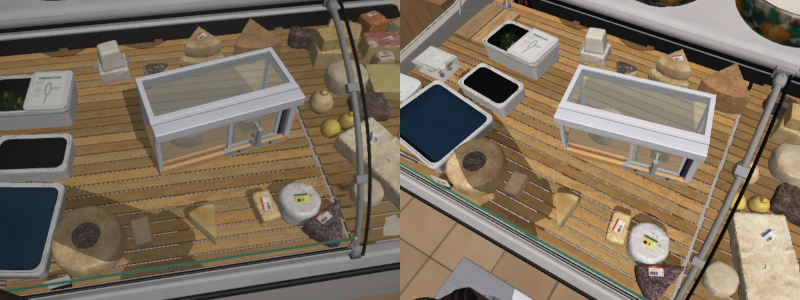

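Nothing has moved: every bystander matches at zero shift (the lower scores are the arm's shadow). The door is shut on the right and the arm is clear.

```bash
python3 -c "
from station import bot
print(bot.sign_off())"
```

```text
the job is handed in; nothing more can be done
None
```

The block is back inside the case, the door is shut behind the stop lip, and the job is handed in. The clock read about 21 s, against the 59 s limit.

- **Block:** I pushed it in with the fingertips. The side camera, checked before I moved the door, put its front at about case x -47 mm; it needed to be behind -62 mm.
- **Door:** I gripped it by the pull, lifted it about 11 mm over the lip and slid it right into the seal, which pushed back with about 7 N. Then I lowered it, and it came back to its parked height within 0.3 mm.
- **Staying shut:** before letting go I pulled it back to the left. It moved only 2.8 mm and the force reversed to -1.3 N, so the lip holds it. After release, pictures show it shut with the arm clear of it.
- **Other cheeses:** all three match their starting pictures with no shift in both views. The brick (both views) and the wedge (top view) matched less strongly (0.75–0.81), because the arm's shadow fell on them.

Early on, the last joint reached its range limit, so I turned the gripper half round and carried on; no move was refused. My first check of the other cheeses failed because the arm hid them, so I moved it away and repeated it. No check failed after that.

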